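# Take a tin's temperature with the infrared stick thermometer

## Task

Take the temperature of the round tin on the tray. Lift the stick thermometer out of its charger, lay it on the sloped wooden stand with its black nose at the low end and let go, then take it again another way and point it straight down at the middle of the round tin's lid from about 6 cm up, holding it still for two seconds. Finally lay it back on the sloped stand the same way and let go, touching neither tin and knocking nothing else about.

Things in the scene. Friction and masses are not known exactly. Their poses are not given: they have to be found in the camera images.
- wand: Infrared thermometer: straight white stick 180 mm long, 24 x 24 mm in section (24 mm along y is the grasp), ending in a 31 mm long round black nose with the lens; about 130 g, balanced near the middle. Origin mid-length on its axis; +x along the axis to the tail, the lens looks along -x. Starts level in the charger, axis 42 mm above the table, tail away from the robot.
- lens (a point): Middle of the lens, the front end of the thermometer, 90 mm from its origin along -x; the black nose tapers from 23 to 17 mm there. Axes as wand. It reads what lies on its axis, 30 to 90 mm ahead.
- tail (a point): Middle of the tail end of the thermometer, 90 mm from its origin along +x.
- charger: Fixed grey charger, base 250 x 66 x 10 mm, origin on the table under the wand's middle, +x to the tail. Two 12 mm thick saddles hold the wand, 68 mm to the lens side and 60 mm to the tail side of the origin; free for the fingers between them. A column 140 mm tall stands 8 mm behind the tail and leaves no room to tilt the gripper far over the tail.
- stand: Fixed light wooden stand, base 190 x 80 x 10 mm, holds the wand sloped at 40 deg, lens low towards the robot. Origin on the table, z up, +x level from low to high end. The seated wand's middle is 100 mm above the origin, its +x is (cos 40, 0, sin 40 deg). Two saddles, floor 32 mm wide, sides flared up to about the wand's axis: it drops in square to the slope.
- seat_low (a point): Where the lens lies when the wand is seated on the stand, 42 mm above the table; a small stop 7 mm beyond keeps the wand from sliding off (come down clear of it). The saddles, 12 mm thick, are centred 22 mm and 98 mm up the slope from here, with a 64 mm gap for the fingers between (a grip 60 mm from the lens fits).
- seat_high (a point): Where the middle of the tail end lies when the wand is seated on the stand, 158 mm above the table. From here 76 mm down the slope the wand stands free of the saddles, for the second grip (44 mm from the tail end fits a gripper pointing straight down).
- tin_round: The tin to measure: round, bare aluminium with lid, 83 mm across, 38 mm tall, loose, standing on the tray's floor (5 mm above the table). Origin in the middle of its underside, z up.
- lid_round (a point): Middle of the top of the round tin's lid.
- tin_square: The other tin, not to be measured: square, bare aluminium with lid, 79 x 79 mm, 38 mm tall, loose, on the tray. The two tins may stand in either place.
- tray: Fixed pale grey tray 300 x 300 mm with an 18 mm rim, 5 mm floor; origin under its middle. Carries both tins, a jar and a squeeze bottle.
- jar: Bystander: closed glass jar with white cap, 76 mm across, 105 mm tall, on the tray; loose, to be left alone. Origin at its underside.
- squeeze: Bystander: red squeeze bottle, 44 mm across, 120 mm tall, on the tray; loose, to be left alone. Origin at its underside.
- mug: Bystander: white ceramic mug, 76 mm across, 85 mm tall, at the back; loose, to be left alone. Origin at its underside.
- bowl: Bystander: white plastic bowl, 110 mm across, 45 mm tall, at the back; loose, to be left alone. Origin at its underside.
- block: Bystander: plain wooden block 90 x 45 x 30 mm, in front of the charger; loose, to be left alone. Origin at its underside.
- spoon: Bystander: spoon lying flat on the table near the robot, about 200 mm long; loose, to be left alone. Origin at its underside.
Things that resemble listed ones, but are neither listed nor needed, are in the scene too. Of the things like the wand, leave any that is yellow; of the rest the smaller one is meant.

How it is judged:
By the outcome, as a careful person would: the job done as asked, in the order asked, and still so for the second after the job is handed in, with the robot touching nothing.
It also fails if it takes over 64 s, if anything falls off the work surface, if the arm or the gripper's body presses on something with over 40 N, if the wrist force passes 120 N, or if a joint passes its speed limit or range.

## Robot

A 7-joint arm with a two-finger parallel gripper is mounted at the origin on the work surface. World frame = base frame: x ahead of the robot, y to its left, z up, the work surface at z = 0. Lengths are in m, angles in degrees, forces in N, time in s.
With the tool pointing down it reaches from about 0.425 to 0.875 m from the base axis. Payload 4.7 kg.
Tool frame: the origin (TCP) lies on the centre line of the jaws, within the pads' length; the fingertips stand 17 mm ahead of it and the grasp point (between the pads) lies 2 mm behind it; z points along the fingers, y is the line along which they close (so a half turn about z gives the same grasp; the last joint's range is limited). The gripper opens to 87 mm and grips with 3 to 60 N. Pads are 19 mm wide; open, the fingers measure 117 mm over their backs; the gripper's body (75 mm by 190 mm) begins 51 mm behind the grasp point.
Start: joints at [64.75, 18.392, -4.016, 83.108, 1.295, 78.541, -3.26], TCP at [0.286, -0.584, 0.24] pointing down, gripper open.
Joint ranges: [-163.93, 163.93], [-17.29, 119.83], [-79.2, 71.16], [3.27, 140.29], [-89.18, 269.18], [5.43, 117.66], [-154.24, 154.24]. Speed limits (degrees/s): [147.25, 147.25, 180, 180, 180, 180, 180].

## Interface

Orientations are given as [roll, pitch, yaw] about the fixed x, y, z axes, in that order (R = Rz(yaw) Ry(pitch) Rx(roll)).
In Python, from cell import env, read_camera gives the robot as it stands.
- The arm moves only by the shell command python3 -m jog 'ROWS' [FORCE]. ROWS is JSON, a list of rows, each a list of 5 numbers: the opening, from 0 (shut) to 1 (fully open), then the shift along the tool's x, y, z each as a share of 0.02 m, from -1 to 1, then the turn about the tool's z as a share of 45 degrees, from -1 to 1. In form: [[gripper, x, y, z, yaw], ...]. A call has 1 to 12 rows; each row shifts and turns the commanded pose from where the row before left it, along the tool's axes as they then stand; what a row does not reach is not made up. A row lasts 1/12 s, in which the tool goes at most 41.7 mm and 7.16 degrees, less where a joint would pass 70% of its speed; a pose out of reach is approached as far as the arm can. A call with a number of a shift or a turn outside -1 to 1 is refused whole. A call with a gripper value outside its range is refused whole. The fingers move at their own pace and stop on an object; FORCE is the grip in N (left out, the last holds). Time passes only in rows, so rows that do not move let the fingers close. It gives the time, the measured TCP pose, the force, the opening and the grip force at its end, in the units of the state.
- env.get_obs(): the state, without advancing time (a new reading comes with each control period).
- read_camera(name): name is "side" or "top" or "wrist"; returns a dict with "color" (384x512x3 uint8, red, green, blue), "range_z" (384x512 float32, m along the optical axis (not along the pixel's ray), 0 where there is no reading), "mtx" (3x3 intrinsics, pixels), "k1" (the pictures are not rectified: a ray, as slopes to the right and down, at radius r is drawn at 1 + k1 r^2 times it, then the intrinsics apply), "world_from_camera" (4x4, takes a point from camera to world coordinates); the wrist camera has in their place "T_tool_cam" (4x4, takes a point from camera to tool coordinates, whose origin is the TCP and whose axes are the flange's). Camera axes: x right, y down, z forward; pixel columns grow to the right and rows downward; lengths in m; the calibration is good to about 2 mm. A picture is of the moment at which its call begins: read the wrist's pose just before it.
- env.sign_off(): hands the job in; it is judged then, once.
The state is a dict: "time_s": time; "qpos": joint angles; "joint_velocities": joint speeds; "effort": joint torques, N m; "tool_pos": TCP position; "tool_rot": TCP orientation; "force": force on the tool from outside, world axes, zero at the start; "wrist_torque": the same for the moment, N m; "grip_width": finger opening in m; "grasp_force": force on a finger pad.
Only numpy, scipy, OpenCV 4.12 (cv2) and the standard library are available. Lean on these libraries where they do the work, as an engineer would, in place of code of your own. Each camera call takes 0.05 s, during which the arm holds its last target. There are 200 camera calls.

## Working session

There is one attempt and no reset: what is moved stays moved. The work goes in short steps, Python scripts to look and compute and a shell command to move; the robot and the scene stay as the last step left them, time stands still between calls to the robot, and variables do not carry over. Pictures are saved under pics/ and viewed, at most 10 in all, crops included, and the job is handed in when it is done.

```bash
ls; mkdir -p pics; cat > h.py <<'E'
import numpy as np, cv2
from cell import env, read_camera
from scipy.spatial.transform import Rotation as R
def save(name,fn):
    c=read_camera(name); cv2.imwrite('pics/'+fn,c['color'][:,:,::-1]); return c
def pts(c,T=None):
    """world point per pixel from depth"""
    T=c['world_from_camera'] if T is None else T
    h,w=c['range_z'].shape; u,v=np.meshgrid(np.arange(w),np.arange(h))
    K=c['mtx']; k=c['k1']; xd=(u-K[0,2])/K[0,0]; yd=(v-K[1,2])/K[1,1]
    x,y=xd.copy(),yd.copy()
    for _ in range(8):
        s=1+k*(x*x+y*y); x=xd/s; y=yd/s
    z=c['range_z']; P=np.stack([x*z,y*z,z,np.ones_like(z)],-1)@np.array(T).T
    P=P[...,:3]; P[z==0]=np.nan; return P
def tool():
    o=env.get_obs(); T=np.eye(4); T[:3,3]=o['tool_pos']; T[:3,:3]=R.from_euler('xyz',o['tool_rot'],degrees=True).as_matrix(); return T,o
E
python3 - <<'E'
from h import *
for n in ('top','side'):
    c=save(n,n+'1.png'); P=pts(c); np.savez(n+'.npz',P=P,rgb=c['color']); print(n,c['k1'],c['mtx'].tolist(),np.array(c['world_from_camera']).round(3).tolist())
print(env.get_obs())
E
```

```text
pics
top -0.03942490898137313 [[364.1464861627679, 0.0, 257.2660230947688], [0.0, 364.1464861627679, 186.29390677599363], [0.0, 0.0, 1.0]] [[0.009, -0.985, 0.172, 0.3], [-1.0, -0.008, 0.006, 0.121], [-0.005, -0.172, -0.985, 1.196], [0.0, 0.0, 0.0, 1.0]]
side -0.07098055214851476 [[403.70073755947203, 0.0, 255.00199261716915], [0.0, 403.70073755947203, 191.15974156401077], [0.0, 0.0, 1.0]] [[-0.824, -0.312, 0.474, -0.121], [-0.567, 0.459, -0.684, 0.965], [-0.004, -0.832, -0.555, 0.839], [0.0, 0.0, 0.0, 1.0]]
{'time_s': 0.1, 'qpos': array([64.7497682 , 18.43585142, -4.01564837, 83.16673801,  1.29541728,
       78.53923821, -3.26072563]), 'joint_velocities': array([ 0.11551362, -0.05194837,  0.01746867, -0.18317076, -0.06747493,
        0.17802574,  0.05288232]), 'effort': array([ 2.22898018e-05, -4.92571807e+01, -4.06126678e-01, -3.13400352e+01,
       -6.43235212e-02,  3.94687720e-02,  4.38653035e-05]), 'tool_pos': array([ 0.28529368, -0.58354642,  0.23856937]), 'tool_rot': array([-1.79903424e+02,  5.66574248e-03,  2.60592737e+01]), 'force': array([0.10849837, 0.15659178, 0.02160163]), 'wrist_torque': array([-0.05186695,  0.00299193,  0.00504866]), 'grasp_force': 0.0, 'grip_width': 0.08695396584405705}
```

View pics/top1.png

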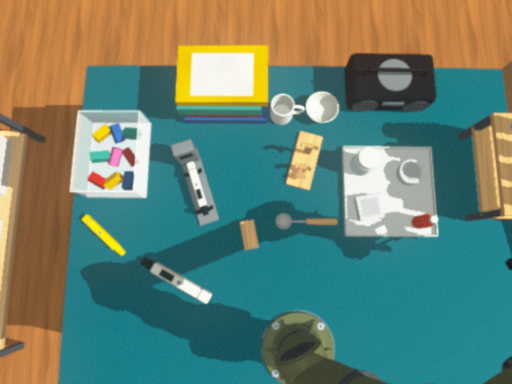

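View pics/side1.png

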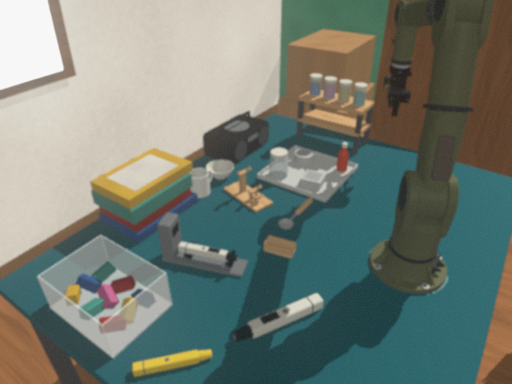

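Candidates for the wand in the top view: the stick in the charger at (197,185), a larger loose stick at (177,280), and a yellow one at (103,235). The charger one fits, since it is not yellow and is the smaller. For the tin, the tray holds round items at (410,172) and (368,160) and a square one at (369,207). I'll confirm both in one enlarged crop and measure from depth.

```bash
python3 - <<'E'
from h import *
d=np.load('top.npz');P=d['P'];rgb=d['rgb']
def crop(r,c): return cv2.resize(rgb[r[0]:r[1],c[0]:c[1],::-1],None,fx=3.6,fy=3.6,interpolation=cv2.INTER_CUBIC)
im=np.hstack([crop((130,240),(160,230)),crop((130,240),(280,340)),crop((130,240),(338,440-20))])
cv2.imwrite('pics/crop1.png',im); print(im.shape)
def box(n,r,c,zlo,zhi):
    Q=P[r[0]:r[1],c[0]:c[1]].reshape(-1,3);Q=Q[(Q[:,2]>zlo)&(Q[:,2]<zhi)]
    (cx,cy),wh,a=cv2.minAreaRect(Q[:,:2].astype(np.float32)); 
    print(n,len(Q),'rect c',round(cx,4),round(cy,4),np.round(wh,3),round(a,1),'mean',Q.mean(0).round(4),'med z',np.median(Q[:,2]).round(4))
for px in [(410,172),(368,160),(369,207),(197,185),(305,160),(320,107),(177,280),(424,221)]: print(px,P[px[1],px[0]].round(4))
box('wand',(150,225),(178,222),.045,.062)
box('chargerbase',(135,228),(165,222),.005,.016)
box('column',(135,228),(165,222),.12,.16)
box('standbase',(125,195),(280,330),.005,.016)
box('standhigh',(125,195),(280,330),.025,.2)
box('roundtin',(156,190),(392,432),.036,.055)
box('sqtin',(188,226),(350,390),.036,.055)
box('jar',(140,180),(350,388),.09,.13)
box('squeeze',(205,235),(405,440),.06,.15)
box('mug',(85,125),(265,306),.06,.12)
box('bowl',(85,125),(303,342),.03,.08)
E
```

```text
(396, 763, 3)
(410, 172) [ 0.5524 -0.3669  0.0446]
(368, 160) [ 0.5747 -0.2113  0.1095]
(369, 207) [ 0.4376 -0.2288  0.0408]
(197, 185) [0.5027 0.3215 0.0525]
(305, 160) [ 0.5979 -0.0299  0.0104]
(320, 107) [ 0.7885 -0.0855  0.0048]
(177, 280) [0.205  0.3759 0.0371]
(424, 221) [ 0.3899 -0.3817  0.0891]
wand 450 rect c 0.5034 0.3258 [0.204 0.064] 16.8 mean [0.5004 0.322  0.0526] med z 0.0528
chargerbase 770 rect c 0.5316 0.3433 [0.308 0.186] 1.5 mean [0.4809 0.3129 0.0093] med z 0.0093
column 309 rect c 0.6028 0.3575 [0.043 0.066] 17.5 mean [0.6001 0.3554 0.1376] med z 0.1388
standbase 1012 rect c 0.6065 -0.031 [0.166 0.234] 85.4 mean [ 0.5981 -0.027   0.0097] med z 0.0097
standhigh 292 rect c 0.5813 -0.0233 [0.058 0.106] 75.2 mean [ 0.5849 -0.0245  0.0607] med z 0.0497
roundtin 490 rect c 0.5555 -0.3723 [0.079 0.081] 73.3 mean [ 0.5547 -0.3715  0.043 ] med z 0.043
sqtin 619 rect c 0.4388 -0.2292 [0.079 0.08 ] 9.9 mean [ 0.4381 -0.2285  0.0429] med z 0.0429
jar 382 rect c 0.584 -0.2133 [0.064 0.066] 61.0 mean [ 0.5822 -0.2124  0.1091] med z 0.1096
squeeze 202 rect c 0.3925 -0.3911 [0.04  0.036] 13.0 mean [ 0.3922 -0.3878  0.0938] med z 0.0887
mug 237 rect c 0.7578 0.0402 [0.094 0.078] 55.2 mean [0.7636 0.043  0.076 ] med z 0.0768
bowl 247 rect c 0.7731 -0.0857 [0.106 0.109] 46.8 mean [ 0.7858 -0.0878  0.0407] med z 0.0419
```

View pics/crop1.png

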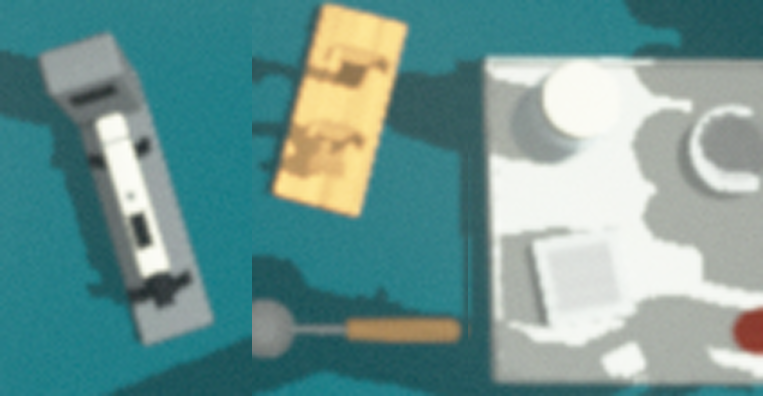

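The crop confirms the white stick with the black nose at the near end, held by the charger with its column at the far end (crop 70,60). The round tin sits behind the tray middle (crop 740,150), the square tin at (580,280), and the jar cap at (580,100). The target is the round tin at about (0.555,-0.372). Next I'll refine the wand and stand axes using colour masks.

```bash
python3 - <<'E'
from h import *
t=np.load('top.npz');s=np.load('side.npz')
def rect(Q,n):
    (a,b),wh,an=cv2.minAreaRect(Q[:,:2].astype(np.float32)); print(n,len(Q),round(a,4),round(b,4),np.round(wh,3),round(an,1))
def region(d,x,y,z,f):
    P=d['P'];c=d['rgb'].astype(int);x0,x1=x;m=(P[...,0]>x[0])&(P[...,0]<x[1])&(P[...,1]>y[0])&(P[...,1]<y[1])&(P[...,2]>z[0])&(P[...,2]<z[1])
    m&=f(c); return P[m]
wood=lambda c:(c[...,0]>c[...,2]+35)
white=lambda c:(c.min(-1)>165)
anyc=lambda c:c[...,0]>-1
grey=lambda c:(abs(c[...,0]-c[...,2])<35)
for n,d in (('top',t),('side',s)):
    Q=region(d,(.48,.72),(-.12,.06),(.004,.014),wood); rect(Q,n+' standbase')
    for zz in ((.03,.06),(.06,.09),(.09,.14)):
        Q=region(d,(.48,.72),(-.12,.06),zz,anyc); 
        if len(Q)>3: rect(Q,n+' stand z%s'%(zz,)); print(Q.mean(0).round(4),Q.max(0).round(4))
    Q=region(d,(.40,.60),(.25,.42),(.046,.06),white); rect(Q,n+' wandwhite')
    if n=='top':
        w=Q-Q.mean(0); u=np.linalg.svd(w[:,:2],full_matrices=0)[2][0]; print('axis',np.degrees(np.arctan2(*u[::-1]))%180,Q.mean(0))
        k=Q[:,:2]@np.array([np.cos(np.radians(16.8)),np.sin(np.radians(16.8))]); print(np.percentile(k,[0,1,99,100]))
    Q=region(d,(.36,.68),(.25,.42),(.006,.014),grey); rect(Q,n+' chbase')
    Q=region(d,(.54,.68),(.25,.42),(.125,.15),anyc); rect(Q,n+' column')
    Q=region(d,(.49,.61),(-.43,-.31),(.037,.05),anyc); rect(Q,n+' tin'); print(cv2.minEnclosingCircle(Q[:,:2].astype(np.float32)))
E
```

```text
top standbase 977 0.6001 -0.0278 [0.082 0.193] 74.9
top stand z(0.03, 0.06) 165 0.6219 -0.0518 [0.055 0.209] 61.5
[ 0.5671 -0.0204  0.0435] [0.7195 0.0115 0.06  ]
top stand z(0.06, 0.09) 22 0.5929 -0.0245 [0.052 0.064] 75.6
[ 0.6132 -0.0301  0.0697] [0.6265 0.0089 0.083 ]
top stand z(0.09, 0.14) 87 0.6217 -0.0344 [0.058 0.022] 71.8
[ 0.6219 -0.0349  0.0985] [ 0.6338 -0.0035  0.1108]
top wandwhite 289 0.508 0.3253 [0.148 0.024] 18.6
axis 19.36604212393314 [0.51285924 0.32575542 0.05290274]
[0.50627944 0.50762102 0.65220331 0.65454515]
top chbase 672 0.4879 0.3189 [0.213 0.066] 18.7
top column 298 0.6028 0.3575 [0.043 0.066] 17.5
top tin 489 0.5555 -0.3723 [0.079 0.081] 73.3
((0.5552881956100464, -0.3729056119918823), 0.04180068522691727)
side standbase 493 0.5989 -0.0258 [0.084 0.19 ] 75.7
side stand z(0.03, 0.06) 143 0.6241 -0.0491 [0.055 0.208] 62.7
[ 0.5839 -0.023   0.0434] [0.7194 0.0134 0.0597]
side stand z(0.06, 0.09) 54 0.6208 -0.0321 [0.031 0.016] 50.4
[ 0.6224 -0.0308  0.0745] [ 0.6362 -0.0166  0.0896]
side stand z(0.09, 0.14) 46 0.6205 -0.033 [0.058 0.021] 74.7
[ 0.6193 -0.037   0.0968] [ 0.6324 -0.0026  0.1098]
side wandwhite 143 0.5079 0.3273 [0.143 0.024] 17.0
side chbase 820 0.505 0.3277 [0.25  0.066] 19.0
side column 253 0.6028 0.3589 [0.041 0.069] 16.7
side tin 154 0.5566 -0.372 [0.078 0.091] 7.4
((0.5521019101142883, -0.3713308870792389), 0.04676717147231102)
```

```bash
python3 -m jog '[[1,1,-0.69,-0.12,0],[1,1,-0.69,-0.12,0],[1,1,-0.69,-0.12,0],[1,1,-0.69,-0.12,0],[1,1,-0.69,-0.12,0],[1,1,-0.69,-0.12,0],[1,1,-0.69,-0.12,0],[1,1,-0.69,-0.12,0],[1,1,-0.69,-0.12,0],[1,1,-0.69,-0.12,0],[1,1,-0.69,-0.12,0],[1,1,-0.69,-0.12,0]]' 20
python3 -m jog '[[1,1,-0.69,-0.12,0],[1,1,-0.69,-0.12,0],[1,1,-0.69,-0.12,0],[1,1,-0.69,-0.12,0],[1,1,-0.69,-0.12,0],[1,1,-0.69,-0.12,0],[1,1,-0.69,-0.12,0],[1,1,-0.69,-0.12,0],[1,1,-0.69,-0.12,0],[1,1,-0.69,-0.12,0],[1,0,0,0,0],[1,0,0,0,0]]' 20
python3 - <<'E'
from h import *
T,o=tool(); c=read_camera('wrist'); cv2.imwrite('pics/w1.png',c['color'][:,:,::-1])
P=pts(c,T@np.array(c['T_tool_cam'])); np.savez('w1.npz',P=P,rgb=c['color'])
print(T.round(3).tolist(),np.array(c['T_tool_cam']).round(3).tolist(),P[0,0],P[-1,-1],P[190,255])
E
```

```text
time_s: 1.1
tool_pos: [0.4286, -0.3285, 0.2681]
tool_rot: [-180.0, 0.0, 26.1]
force: [0.8, -0.9, -0.4]
grip_width: 0.0869
grasp_force: 0.0
time_s: 2.1
tool_pos: [0.5477, -0.1161, 0.292]
tool_rot: [-180.0, 0.0, 26.3]
force: [0.6, -0.1, -0.3]
grip_width: 0.087
grasp_force: 0.0
[[0.897, 0.443, -0.001, 0.548], [0.443, -0.897, 0.0, -0.116], [-0.0, -0.001, -1.0, 0.292], [0.0, 0.0, 0.0, 1.0]] [[-0.001, -0.965, -0.263, 0.072], [1.0, -0.001, -0.0, -0.0], [-0.0, -0.263, 0.965, -0.146], [0.0, 0.0, 0.0, 1.0]] [5.85699333e-01 2.48692805e-01 5.29067528e-04] [ 0.58795829 -0.15011408  0.38824734] [ 0.50891606 -0.1332082   0.00156162]
```

View pics/w1.png

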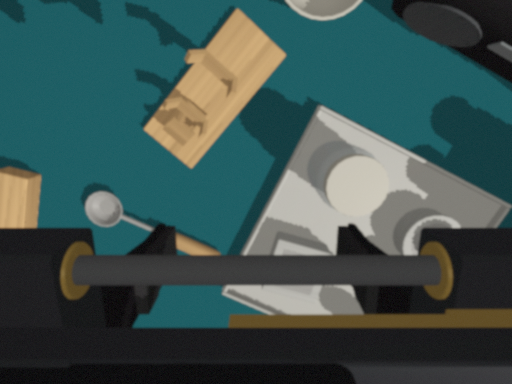

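The wrist view shows the whole stand: low end around (165,140), stop and low saddle around (183,112), high saddle around (210,68). I'll measure it in its own frame.

```bash
python3 - <<'E'
from h import *
d=np.load('w1.npz');P=d['P'];c=d['rgb'].astype(int)
m=(P[...,0]>.47)&(P[...,0]<.73)&(P[...,1]>-.12)&(P[...,1]<.06)&(c[...,0]>c[...,2]+30)
b=m&(P[...,2]>.004)&(P[...,2]<.015); Q=P[b]
(a,y),wh,an=cv2.minAreaRect(Q[:,:2].astype(np.float32)); print(a,y,wh,an)
yaw=np.radians(an-90 if wh[1]>wh[0] else an); ex=np.array([np.cos(yaw),np.sin(yaw)]); ey=np.array([-ex[1],ex[0]])
print('yaw',np.degrees(yaw))
H=P[m&(P[...,2]>.018)&(P[...,2]<.15)]
u=(H[:,:2]-[a,y])@ex; v=(H[:,:2]-[a,y])@ey; z=H[:,2]
for k in np.arange(-.10,.06,.006):
    s=(u>=k)&(u<k+.006)
    if s.sum()>1: print('u %.3f n%d v %.3f..%.3f z %.3f..%.3f  mid|v|<.01 z %s'%(k,s.sum(),v[s].min(),v[s].max(),z[s].min(),z[s].max(), np.median(z[s&(abs(v)<.01)]).round(4) if (s&(abs(v)<.01)).any() else '-'))
E
```

```text
0.6014408469200134 -0.027703702449798584 (0.08029542863368988, 0.19031792879104614) 74.94824981689453
yaw -15.051750183105469
u -0.076 n28 v -0.016..0.015 z 0.036..0.039  mid|v|<.01 z 0.0377
u -0.070 n137 v -0.016..0.016 z 0.032..0.043  mid|v|<.01 z 0.0398
u -0.064 n165 v -0.016..0.016 z 0.023..0.039  mid|v|<.01 z 0.034
u -0.058 n144 v -0.016..0.016 z 0.021..0.032  mid|v|<.01 z 0.0275
u -0.052 n97 v -0.028..0.028 z 0.021..0.056  mid|v|<.01 z 0.03
u -0.046 n153 v -0.029..0.030 z 0.030..0.061  mid|v|<.01 z 0.0346
u -0.040 n218 v -0.029..0.029 z 0.043..0.062  mid|v|<.01 z 0.0458
u -0.034 n225 v -0.025..0.025 z 0.023..0.057  mid|v|<.01 z 0.05
u -0.028 n168 v -0.021..0.021 z 0.019..0.051  mid|v|<.01 z 0.0457
u 0.008 n39 v -0.029..0.029 z 0.101..0.106  mid|v|<.01 z -
u 0.014 n167 v -0.029..0.029 z 0.091..0.111  mid|v|<.01 z 0.093
u 0.020 n372 v -0.029..0.029 z 0.092..0.111  mid|v|<.01 z 0.0958
u 0.026 n302 v -0.024..0.025 z 0.094..0.104  mid|v|<.01 z 0.0989
u 0.032 n54 v -0.020..0.020 z 0.045..0.097  mid|v|<.01 z 0.0943
```

```bash
python3 -m jog '[[1,0.35,-0.957,0,0],[1,0.35,-0.957,0,0],[1,0.35,-0.957,0,0],[1,0.35,-0.957,0,0],[1,0.35,-0.957,0,0],[1,0.35,-0.957,0,0],[1,0.35,-0.957,0,0],[1,0.35,-0.957,0,0],[1,0.35,-0.957,0,0],[1,0.35,-0.957,0,0],[1,0.35,-0.957,0,0],[1,0.35,-0.957,0,0]]' 20
python3 -m jog '[[1,0.35,-0.957,0.1,0],[1,0.35,-0.957,0.1,0],[1,0.35,-0.957,0.1,0],[1,0.35,-0.957,0.1,0],[1,0.35,-0.957,0.1,0],[1,0.35,-0.957,0.1,0],[1,0.35,-0.957,0.1,0],[1,0.35,-0.957,0.1,0],[1,0.35,-0.957,0.1,0],[1,0.35,-0.957,0.1,0.087],[1,0,0,0,0.087],[1,0,0,0,0]]' 20
cat >> h.py <<'E'
def wrist(fn):
    T,o=tool(); c=read_camera('wrist'); cv2.imwrite('pics/'+fn,c['color'][:,:,::-1])
    return pts(c,T@np.array(c['T_tool_cam'])),c['color'].astype(int),T,o
E
python3 - <<'E'
from h import *
P,c,T,o=wrist('w2.png'); np.savez('w2.npz',P=P,rgb=c); print(o['tool_pos'],o['tool_rot'],o['time_s'])
m=(P[...,2]>.044)&(P[...,2]<.062)&(P[...,0]>.38)&(P[...,0]<.62)&(P[...,1]>.25)&(P[...,1]<.42)
for n,mm in (('white',m&(c.min(-1)>140)),):
    mm=cv2.morphologyEx(mm.astype(np.uint8),cv2.MORPH_OPEN,np.ones((3,3)))>0
    Q=P[mm]; print(n,len(Q),cv2.minAreaRect(Q[:,:2].astype(np.float32)),np.median(Q[:,2]))
g=(abs(P[...,2]-.01)<.004)&(P[...,0]>.36)&(P[...,0]<.66)&(P[...,1]>.22)&(P[...,1]<.42)&(c[...,1]-c[...,0]<25)
print('base',cv2.minAreaRect(P[g][:,:2].astype(np.float32)))
E
```

```text
time_s: 3.15
tool_pos: [0.5219, 0.1242, 0.292]
tool_rot: [179.9, 0.0, 25.9]
force: [-0.0, -0.1, 0.0]
grip_width: 0.0867
grasp_force: 0.0
time_s: 4.15
tool_pos: [0.5007, 0.3277, 0.2715]
tool_rot: [180.0, 0.1, 18.1]
force: [1.6, 0.3, 0.8]
grip_width: 0.0867
grasp_force: 0.0
[0.50074438 0.32765506 0.27153821] [1.79963091e+02 7.42524057e-02 1.81494206e+01] 4.15
white 2208 ((0.5098033547401428, 0.32579556107521057), (0.1489521712064743, 0.02300051413476467), 18.773487091064453) 0.05413604668078473
base ((0.4879906177520752, 0.3186074197292328), (0.20938849449157715, 0.06582170724868774), 18.550661087036133)
```

View pics/w2.png

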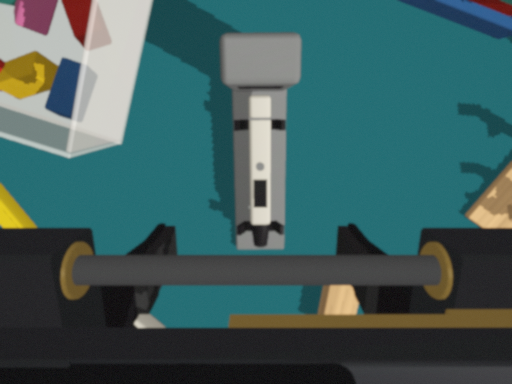

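The picture shows the wand at (260,160), with its tail by the column at (260,60) and the nose at (260,235). The fingers fit between the saddles. Origin is about (0.495,0.321), yaw 18.6. I'll grip 36 mm tailward of the middle.

```bash
python3 -m jog '[[1,0.48,0.073,0.9,-0.01],[1,0.48,0.073,0.9,0],[1,0.48,0.073,0.9,0],[1,0,0,0.95,0],[1,0,0,0.95,0],[1,0,0,0.95,0],[1,0,0,0.95,0],[1,0,0,0.95,0],[1,0,0,0.95,0],[1,0,0,0.95,0],[1,0,0,0.9,0],[1,0,0,0,0]]' 20
```

```text
time_s: 5.2
tool_pos: [0.5284, 0.3287, 0.0632]
tool_rot: [179.8, 0.4, 18.6]
force: [0.4, -0.7, 0.4]
grip_width: 0.0869
grasp_force: 0.0
```

```bash
python3 -m jog '[[1,0.1,-0.16,0.55,0],[1,0,0,0.56,0],[1,0,0,0,0],[1,0,0,0,0]]' 20; python3 -c "
from h import *
o=env.get_obs();print(o['tool_pos'],o['tool_rot'],o['force'])"
```

```text
time_s: 5.53
tool_pos: [0.5303, 0.3364, 0.0449]
tool_rot: [180.0, 0.0, 18.7]
force: [-0.9, 0.5, 1.5]
grip_width: 0.0869
grasp_force: 0.0
[0.53031936 0.33635587 0.04487897] [1.79981264e+02 3.64726130e-02 1.86865150e+01] [-0.86607528  0.53710351  1.52413037]
```

```bash
for i in 1 2 3; do python3 -m jog '[[1,0,0,0,0]]' 5 | grep -E "pos|force"; done
```

```text
tool_pos: [0.5307, 0.3369, 0.0457]
force: [0.2, 0.1, -0.7]
grasp_force: 0.0
tool_pos: [0.5308, 0.337, 0.046]
force: [0.3, -0.1, 0.3]
grasp_force: 0.0
tool_pos: [0.5308, 0.337, 0.0459]
force: [-0.4, -0.4, -0.3]
grasp_force: 0.0
```

```bash
python3 -m jog '[[1,-0.1,0.19,0.2,0],[1,0,0,0,0],[1,0,0,0,0],[1,0,0,0,0],[1,0,0,0,0]]' 5; python3 -m jog '[[0.2,0,0,0,0],[0.2,0,0,0,0],[0.2,0,0,0,0],[0.2,0,0,0,0],[0.2,0,0,0,0],[0.2,0,0,0,0]]' 4
```

```text
time_s: 6.2
tool_pos: [0.5297, 0.3325, 0.0412]
tool_rot: [180.0, -0.0, 18.7]
force: [0.4, 0.4, 1.1]
grip_width: 0.0872
grasp_force: 0.0
time_s: 6.7
tool_pos: [0.5297, 0.3324, 0.0411]
tool_rot: [180.0, 0.0, 18.7]
force: [-0.5, -0.2, -0.1]
grip_width: 0.0549
grasp_force: 0.0
```

```bash
python3 -m jog '[[0,0,0,0,0],[0,0,0,0,0],[0,0,0,0,0],[0,0,0,0,0],[0,0,0,0,0],[0,0,0,0,0],[0,0,0,0,0],[0,0,0,0,0]]' 4
```

```text
time_s: 7.37
tool_pos: [0.5297, 0.3325, 0.0411]
tool_rot: [180.0, -0.0, 18.7]
force: [1.2, 0.2, 1.4]
grip_width: 0.0241
grasp_force: 4.0
```

```bash
python3 -m jog '[[0,-0.02,0,-0.3,0],[0,-0.03,0,-0.3,0],[0,-0.03,0,-0.3,0],[0,0,0,0,0],[0,0,0,0,0]]' 4
cat >> h.py <<'E'
def tilt(n=('side','top')):
    """white-stick points near the gripper: fit axis, world frame"""
    o=env.get_obs(); p=np.array(o['tool_pos'])
    for k in n:
        c=read_camera(k); P=pts(c); q=c['color'].astype(int)
        m=(q.min(-1)>130)&(q.max(-1)-q.min(-1)<50)&(np.linalg.norm(P-p,axis=-1)<.15)&(P[...,2]>.03)
        m=cv2.morphologyEx(m.astype(np.uint8),cv2.MORPH_OPEN,np.ones((2,2)))
        nn,lab,st,_=cv2.connectedComponentsWithStats(m)
        for i in range(1,nn):
            Q=P[lab==i]
            if len(Q)<25: continue
            u=np.linalg.svd(Q-Q.mean(0),full_matrices=0)[2][0]; u*=np.sign(u[2]) or 1
            s=(Q-Q.mean(0))@u
            print(k,len(Q),'mean',Q.mean(0).round(3),'elev',np.degrees(np.arcsin(u[2])).round(1),'az',np.degrees(np.arctan2(u[1],u[0])).round(1),'len',np.ptp(s).round(3),'ends',(Q.mean(0)+u*s.min()).round(3),(Q.mean(0)+u*s.max()).round(3))
E
python3 -c "
from h import *
tilt()"
```

```text
time_s: 7.78
tool_pos: [0.5285, 0.3321, 0.0599]
tool_rot: [-180.0, -0.1, 18.7]
force: [-1.0, 0.2, -1.1]
grip_width: 0.024
grasp_force: 4.0
side 248 mean [0.474 0.32  0.057] elev 1.0 az -166.1 len 0.105 ends [0.532 0.335 0.056] [0.43  0.31  0.058]
```

```bash
python3 -m jog '[[0,0,0,0,0],[0,0,0,0,0],[0,0,0,0,0]]' 3
python3 -c "
from h import *
tilt(('side',)); c=save('side','s2.png'); im=c['color'][215:285,160:260,::-1]; cv2.imwrite('pics/s2c.png',cv2.resize(im,None,fx=6,fy=6,interpolation=cv2.INTER_CUBIC))"
```

```text
time_s: 8.13
tool_pos: [0.528, 0.3318, 0.0588]
tool_rot: [180.0, 0.0, 18.7]
force: [0.0, -0.0, -0.7]
grip_width: 0.0243
grasp_force: 3.0
side 247 mean [0.474 0.32  0.052] elev 7.4 az 16.8 len 0.094 ends [0.43  0.307 0.046] [0.52  0.334 0.058]
```

View pics/s2c.png

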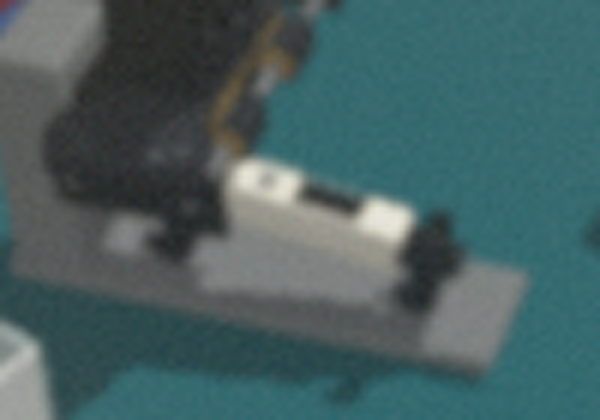

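The picture shows the wand drooping between the fingers with its nose back in the front saddle (430,250). At 3 N it pivots in the grip, so I'll continue the arc around the nose.

```bash
python3 -m jog '[[0,-0.12,0,-0.44,0],[0,-0.12,0,-0.44,0],[0,-0.19,0,-0.41,0],[0,-0.19,0,-0.41,0],[0,-0.26,0,-0.37,0],[0,-0.26,0,-0.37,0],[0,0,0,0,0],[0,0,0,0,0],[0,0,0,0,0]]' 3
python3 -c "
from h import *
tilt()"
```

```text
time_s: 8.98
tool_pos: [0.5066, 0.3245, 0.108]
tool_rot: [180.0, -0.0, 18.7]
force: [0.8, 0.3, -0.4]
grip_width: 0.0241
grasp_force: 3.0Traceback (most recent call last):
  File "<string>", line 3, in <module>
    tilt()
    ~~~~^^
  File "h.py", line 32, in tilt
    u=np.linalg.svd(Q-Q.mean(0),full_matrices=0)[2][0]; u*=np.sign(u[2]) or 1
      ~~~~~~~~~~~~~^^^^^^^^^^^^^^^^^^^^^^^^^^^^^
    u, s, vh = gufunc(a, signature=signature)
               ~~~~~~^^^^^^^^^^^^^^^^^^^^^^^^
    raise LinAlgError("SVD did not converge")
numpy.linalg.LinAlgError: SVD did not converge
```

```bash
sed -i 's/if len(Q)<25: continue/Q=Q[~np.isnan(Q[:,0])]\n            if len(Q)<25: continue/' h.py
python3 -c "
from h import *
tilt(('side','wrist')[:1]); c=save('side','s3.png'); im=c['color'][195:285,160:270,::-1]; cv2.imwrite('pics/s3c.png',cv2.resize(im,None,fx=5,fy=5,interpolation=cv2.INTER_CUBIC))"
```

```text
side 290 mean [0.461 0.316 0.08 ] elev 40.3 az 15.0 len 0.113 ends [0.419 0.305 0.043] [0.502 0.327 0.116]
```

View pics/s3c.png

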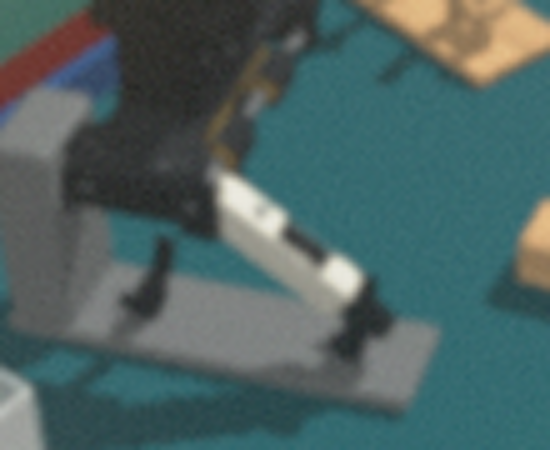

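The picture shows the wand at 40°, nose in the front saddle (365,310), fingers clear. I'll squeeze firmly, lift and carry it over the stand.

```bash
python3 -m jog '[[0,0,0,0,0],[0,0,0,0,0],[0,0,0,-0.4,0],[0,0,0,-0.8,0],[0,0,0,-0.95,0],[0,0,0,-0.95,0],[0,0,0,-0.95,0],[0,0,0,-0.95,0],[0,0,0,-0.95,0],[0,0,0,-0.95,0],[0,0,0.3,-0.4,0],[0,-0.05,0.6,0,0]]' 35
python3 -m jog '[[0,-0.05,0.9,0,0],[0,-0.05,0.9,0,0],[0,-0.05,0.9,0,0],[0,-0.05,0.9,0,0],[0,-0.05,0.9,0,0],[0,-0.05,0.9,0,0],[0,-0.05,0.9,0,0],[0,-0.05,0.9,0,0],[0,-0.05,0.9,0,0],[0,-0.05,0.9,0,0],[0,-0.05,0.9,0,0],[0,-0.05,0.9,0,0]]'
python3 -m jog '[[0,-0.05,0.9,0,0],[0,-0.05,0.9,0,0],[0,-0.05,0.9,0,0],[0,-0.05,0.9,0,0],[0,-0.05,0.9,0,0],[0,-0.05,0.9,0,0],[0,0,0.6,0,0.15],[0,0,0,0,0.15],[0,0,0,0,0.15],[0,0,0,0,0.15],[0,0,0,0,0.15],[0,0,0,0,0]]'
python3 -m jog '[[0,0,0,0,0],[0,0,0,0,0]]'; python3 -c "
from h import *
tilt(('side','top'))"
```

```text
time_s: 10.13
tool_pos: [0.5115, 0.3093, 0.2565]
tool_rot: [-179.9, -0.2, 18.9]
force: [0.1, 0.8, -1.3]
grip_width: 0.0237
grasp_force: 35.0
time_s: 11.13
tool_pos: [0.5687, 0.0961, 0.2524]
tool_rot: [180.0, 0.1, 18.6]
force: [0.7, 0.2, -1.4]
grip_width: 0.024
grasp_force: 35.0
time_s: 12.13
tool_pos: [0.601, -0.0185, 0.2524]
tool_rot: [179.9, 0.1, -15.3]
force: [-0.6, -0.1, -0.3]
grip_width: 0.0236
grasp_force: 35.0
time_s: 12.3
tool_pos: [0.6014, -0.0175, 0.2532]
tool_rot: [180.0, 0.1, -14.9]
force: [0.2, 0.5, -1.3]
grip_width: 0.0235
grasp_force: 35.0
side 25 mean [ 0.583 -0.008  0.253] elev 33.3 az -47.6 len 0.033 ends [0.575 0.001 0.244] [ 0.593 -0.019  0.262]
side 42 mean [ 0.542 -0.017  0.193] elev 28.4 az 121.7 len 0.469 ends [ 0.741 -0.338 -0.012] [0.524 0.013 0.211]
top 96 mean [ 0.576 -0.015  0.236] elev 71.4 az 142.5 len 0.265 ends [ 0.638 -0.062  0.004] [ 0.571 -0.011  0.255]
top 90 mean [ 0.541 -0.012  0.166] elev 71.0 az 143.1 len 0.235 ends [ 0.586 -0.046  0.   ] [0.525 0.    0.222]
```

```bash
cat >> h.py <<'E'
def stick(n=('side','top'),zmin=.1,r=.2):
    """white points in tool frame (tool x, y, up), robust line fit"""
    T,o=tool(); p=T[:3,3]
    for k in n:
        c=read_camera(k); P=pts(c); q=c['color'].astype(int)
        m=(q.min(-1)>110)&(q.max(-1)-q.min(-1)<60)&(P[...,2]>zmin)&(np.linalg.norm(P-p,axis=-1)<r)
        Q=(P[m]-p)@T[:3,:3]; Q[:,2]*=-1; Q=Q[(abs(Q[:,1])<.02)]
        for _ in range(6):
            mu=Q.mean(0); u=np.linalg.svd(Q-mu,full_matrices=0)[2][0]; u*=np.sign(u[2])
            d=np.linalg.norm((Q-mu)-np.outer((Q-mu)@u,u),axis=1); Q=Q[d<max(.016,1.5*np.median(d))] if _<5 else Q
        s=(Q-mu)@u
        print(k,len(Q),'elev',np.degrees(np.arctan2(u[2],u[0])).round(1),'yawerr',np.degrees(np.arctan2(u[1],u[0])).round(1),'lo',(mu+u*np.percentile(s,1)).round(4),'hi',(mu+u*np.percentile(s,99)).round(4))
    print(p.round(4))
E
python3 -c "
from h import *
stick()"
```

```text
side 153 elev 43.4 yawerr 8.0 lo [-0.0772 -0.012  -0.056 ] hi [-0.0074 -0.0021  0.01  ]
top 226 elev 37.3 yawerr -0.7 lo [-0.0866  0.0013 -0.0496] hi [-0.0143  0.0005  0.0056]
[ 0.6017 -0.0172  0.2535]
```

```bash
python3 -m jog '[[0,0.11,0.085,0.84,0],[0,0.11,0.085,0.84,0],[0,0.11,0.085,0.84,0],[0,0.11,0.085,0.84,0],[0,0.11,0.085,0.84,0],[0,0.11,0.085,0.84,0],[0,0,0,0,0],[0,0,0,0,0],[0,0,0,0,0],[0,0,0,0,0],[0,0,0,0,0]]'
python3 -c "
from h import *
stick(('side','top'),.03)
c=save('side','s4.png'); im=c['color'][130:220,190:300,::-1]; cv2.imwrite('pics/s4c.png',cv2.resize(im,None,fx=5,fy=5,interpolation=cv2.INTER_CUBIC))"
```

```text
time_s: 13.42
tool_pos: [0.6128, -0.0298, 0.1546]
tool_rot: [-180.0, -0.1, -15.1]
force: [0.1, -0.6, -0.6]
grip_width: 0.0238
grasp_force: 35.0
side 73 elev 147.2 yawerr -179.9 lo [ 0.1275 -0.0079 -0.1215] hi [-0.0435 -0.0082 -0.0114]
top 178 elev 38.1 yawerr -0.4 lo [-0.0871  0.0014 -0.0506] hi [-0.0069  0.0008  0.0123]
[ 0.6128 -0.0298  0.1546]
```

View pics/s4c.png

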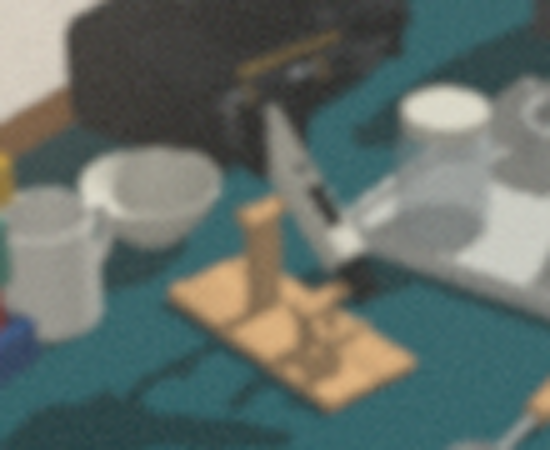

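The picture shows the tilted wand above the stand, nose at (350,280) ahead of the low saddle. I'll come down along the slope normal.

```bash
python3 -m jog '[[0,0.25,0.02,0.32,0],[0,0.25,0.02,0.32,0],[0,0.25,0,0.32,0],[0,0.15,0,0.2,0],[0,0,0,0,0],[0,0,0,0,0],[0,0,0,0,0],[0,0,0,0,0]]'
```

```text
time_s: 14.23
tool_pos: [0.6293, -0.0354, 0.1302]
tool_rot: [-180.0, -0.0, -15.1]
force: [0.8, 0.1, -0.8]
grip_width: 0.0241
grasp_force: 35.0
```

```bash
python3 -m jog '[[0,0.15,0,0.18,0],[0,0.1,0,0.12,0],[0,0,0,0,0],[0,0,0,0,0],[0,0,0,0,0]]'; python3 -c "
from h import *
stick(('top',),.03)"
```

```text
time_s: 14.65
tool_pos: [0.634, -0.0369, 0.1239]
tool_rot: [180.0, 0.0, -15.1]
force: [-0.1, 0.4, -0.6]
grip_width: 0.0236
grasp_force: 35.0
top 180 elev 37.1 yawerr -0.1 lo [-0.0865  0.0009 -0.05  ] hi [-0.0141  0.0008  0.0047]
[ 0.634  -0.0369  0.1239]
```

```bash
python3 -m jog '[[0,0.08,0,0.1,0],[0,0,0,0,0],[0,0,0,0,0],[0,0,0,0,0]]' | grep -E "pos|force"; python3 -m jog '[[0,0.06,0,0.1,0],[0,0,0,0,0],[0,0,0,0,0],[0,0,0,0,0]]' | grep -E "pos|force"
```

```text
tool_pos: [0.6356, -0.0373, 0.1219]
force: [0.8, -0.1, -1.7]
grasp_force: 35.0
tool_pos: [0.6368, -0.0375, 0.1205]
force: [-2.7, 0.3, 3.1]
grasp_force: 35.0
```

```bash
python3 -m jog '[[0,0,0,0,0],[0,0,0,0,0],[0.6,0,0,0,0],[0.6,0,0,0,0],[0.6,0,0,0,0],[0.6,0,0,0,0],[0.6,0,0,0,0],[0.6,0,0,0,0],[0.6,0,0,0,0]]' 3
python3 -c "
from h import *
stick(('top',),.03)"
```

```text
time_s: 16.12
tool_pos: [0.6366, -0.0376, 0.1198]
tool_rot: [180.0, 0.0, -15.1]
force: [-0.2, 0.2, -0.4]
grip_width: 0.0512
grasp_force: 0.0
top 166 elev 40.5 yawerr -0.4 lo [-0.0871  0.001  -0.0549] hi [-0.0177  0.0005  0.0044]
[ 0.6366 -0.0376  0.1198]
```

Seated at 40.5° and released. I'll take it again nearer the tail, about 30 mm from the end, with a light grip so it can pivot.

```bash
python3 -m jog '[[0.6,0,0,0,0],[0.6,0,0,0,0],[0.6,0.3,0,-0.24,0],[0.6,0.3,0,-0.24,0],[0.6,0.28,0,-0.24,0],[0.6,0,0,0,0],[0.6,0,0,0,0],[0.6,0,0,0,0],[0.6,0,0,0,0]]' 3; python3 -m jog '[[0,0,0,0,0],[0,0,0,0,0],[0,0,0,0,0],[0,0,0,0,0],[0,0,0,0,0],[0,0,0,0,0],[0,0,0,0,0]]' 3
```

```text
time_s: 16.92
tool_pos: [0.6534, -0.042, 0.134]
tool_rot: [180.0, 0.0, -15.1]
force: [0.0, 0.9, 0.1]
grip_width: 0.0523
grasp_force: 0.0
time_s: 17.5
tool_pos: [0.6537, -0.0421, 0.1343]
tool_rot: [180.0, 0.0, -15.1]
force: [-0.1, -0.7, -0.3]
grip_width: 0.024
grasp_force: 3.0
```

```bash
python3 -m jog '[[0,-0.46,0,-0.47,0],[0,-0.46,0,-0.46,0],[0,-0.53,0,-0.38,0],[0,-0.53,0,-0.37,0],[0,-0.59,0,-0.28,0],[0,-0.59,0,-0.27,0],[0,0,0,0,0],[0,0,0,0,0],[0,0,0,0,0]]' 3; python3 -c "
from h import *
stick(('side','top'),.04)"
```

```text
time_s: 18.25
tool_pos: [0.5937, -0.0258, 0.1793]
tool_rot: [-180.0, -0.1, -15.1]
force: [1.0, 0.8, 2.1]
grip_width: 0.0241
grasp_force: 3.0
side 171 elev 77.1 yawerr 21.4 lo [-0.0376 -0.0118 -0.0992] hi [-0.0115 -0.0015  0.0147]
top 152 elev 68.3 yawerr -1.0 lo [-0.0567  0.0007 -0.1081] hi [-0.0074 -0.0002  0.0156]
[ 0.5937 -0.0258  0.1793]
```

```bash
python3 -m jog '[[0,-0.63,0,-0.17,0],[0,-0.63,0,-0.17,0],[0,-0.65,0,-0.08,0],[0,-0.65,0,-0.04,0],[0,0,0,0,0],[0,0,0,0,0],[0,0,0,0,0],[0,0,0,0,0]]' 3; python3 -c "
from h import *
stick(('side','top'),.04)
c=save('side','s5.png'); im=c['color'][120:220,190:310,::-1]; cv2.imwrite('pics/s5c.png',cv2.resize(im,None,fx=5,fy=5,interpolation=cv2.INTER_CUBIC))"
```

```text
time_s: 19.02
tool_pos: [0.5439, -0.0125, 0.1879]
tool_rot: [-180.0, 0.0, -15.1]
force: [-0.4, 0.1, 1.6]
grip_width: 0.0236
grasp_force: 3.0
side 193 elev 90.3 yawerr 93.6 lo [-0.0077 -0.0109 -0.1117] hi [-0.0084 -0.0004  0.0301]
top 57 elev 97.8 yawerr -177.8 lo [-0.0054 -0.001  -0.1067] hi [-0.0301 -0.0019  0.073 ]
[ 0.5439 -0.0125  0.1879]
```

View pics/s5c.png

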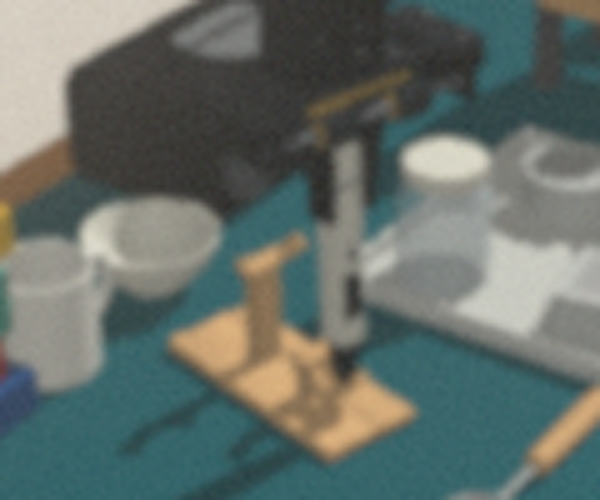

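The picture shows the wand upright in the fingers with its nose at (345,365) by the stop. I'll firm up the grip, lift, and check the tilt with the wrist camera.

```bash
python3 -m jog '[[0,0,0,0,0],[0,0,0,0,0],[0,0,0,-0.5,0],[0,0,0,-0.8,0],[0,0,0,-0.95,0],[0,0,0,-0.95,0],[0,0,0,-0.95,0],[0,0,0,-0.95,0],[0,0,0,-0.5,0],[0,0,0,0,0],[0,0,0,0,0],[0,0,0,0,0]]' 35; python3 - <<'E'
from h import *
T,o=tool(); c=read_camera('wrist'); cv2.imwrite('pics/w3.png',c['color'][:,:,::-1])
P=pts(c,np.array(c['T_tool_cam'])) # tool frame
np.savez('w3.npz',P=P,rgb=c['color']); print(o['tool_pos'],o['tool_rot'],o['force'])
m=(abs(P[...,0])<.05)&(abs(P[...,1])<.03)&(P[...,2]>.03)&(P[...,2]<.19)
for z in np.arange(.03,.18,.01):
    s=m&(P[...,2]>=z)&(P[...,2]<z+.01); Q=P[s]
    if len(Q)>3: print(round(z,2),len(Q),'x %.4f..%.4f'%(Q[:,0].min(),Q[:,0].max()),'med',np.median(Q[:,0]).round(4),'y %.4f..%.4f'%(Q[:,1].min(),Q[:,1].max()))
E
```

```text
time_s: 20.17
tool_pos: [0.5426, -0.0126, 0.2987]
tool_rot: [180.0, 0.1, -15.1]
force: [0.1, -0.2, -2.3]
grip_width: 0.0239
grasp_force: 35.0
[ 0.54255392 -0.0125595   0.29872571] [ 1.79963385e+02  1.30232905e-01 -1.50748767e+01] [ 0.06755581 -0.2267429  -2.29706342]
0.03 169 x 0.0101..0.0141 med 0.0134 y -0.0117..0.0118
0.04 143 x 0.0095..0.0136 med 0.0129 y -0.0118..0.0120
0.05 121 x 0.0090..0.0131 med 0.0124 y -0.0117..0.0120
0.06 115 x 0.0079..0.0125 med 0.0119 y -0.0118..0.0121
0.07 93 x 0.0078..0.0120 med 0.0114 y -0.0116..0.0120
0.08 77 x 0.0080..0.0115 med 0.0109 y -0.0114..0.0117
0.09 84 x 0.0066..0.0109 med 0.0104 y -0.0117..0.0121
0.1 61 x 0.0064..0.0104 med 0.0099 y -0.0115..0.0119
0.11 26 x 0.0076..0.0099 med 0.0095 y -0.0109..0.0114
0.12 14 x 0.0065..0.0086 med 0.0077 y -0.0046..0.0050
0.13 7 x 0.0046..0.0067 med 0.0057 y -0.0029..0.0043
```

Tilt is 2.9° off vertical and centred sideways, with the lens about 148 mm below the TCP and 4 mm behind it. I'll carry it over the round tin, high above the jar.

```bash
python3 -m jog '[[0,0,0,-0.7,0],[0,0.12,0.4,-0.7,0],[0,0.253,0.78,0,0],[0,0.253,0.78,0,0],[0,0.253,0.78,0,0],[0,0.253,0.78,0,0],[0,0.253,0.78,0,0],[0,0.253,0.78,0,0],[0,0.253,0.78,0,0],[0,0.253,0.78,0,0],[0,0.253,0.78,0,0],[0,0.253,0.78,0,0]]' 35
python3 -m jog '[[0,0.253,0.78,0,0],[0,0.253,0.78,0,0],[0,0.253,0.78,0,0],[0,0.253,0.78,0,0],[0,0.253,0.78,0,0],[0,0.253,0.78,0,0],[0,0.253,0.78,0,0],[0,0.253,0.78,0,0],[0,0.253,0.78,0,0],[0,0.253,0.78,0,0],[0,0.15,0.5,0,0],[0,0,0,0,0]]' 35
python3 -m jog '[[0,0,0,0,0],[0,0,0,0,0],[0,0,0,0,0]]'; python3 - <<'E'
from h import *
T,o=tool(); c=read_camera('wrist'); cv2.imwrite('pics/w4.png',c['color'][:,:,::-1])
Pt=pts(c,np.array(c['T_tool_cam'])); P=Pt@T[:3,:3].T+T[:3,3]
np.savez('w4.npz',P=P,Pt=Pt,rgb=c['color'])
m=(P[...,2]>.037)&(P[...,2]<.05)&(np.hypot(P[...,0]-.555,P[...,1]+.372)<.06)
Q=P[m]; print(len(Q),cv2.minEnclosingCircle(Q[:,:2].astype(np.float32)),Q.mean(0),np.median(Q[:,2]),np.ptp(Q,axis=0))
for z in (.04,.1):
    s=(abs(Pt[...,0])<.03)&(abs(Pt[...,1])<.013)&(abs(Pt[...,2]-z)<.005); print(z,np.median(Pt[s][:,0]))
print(T[:3,3],o['tool_rot'],o['time_s'])
E
```

```text
time_s: 21.22
tool_pos: [0.5512, -0.1853, 0.3266]
tool_rot: [-180.0, 0.1, -15.1]
force: [-0.3, -0.4, -1.0]
grip_width: 0.024
grasp_force: 35.0
time_s: 22.22
tool_pos: [0.5594, -0.3626, 0.3273]
tool_rot: [179.9, 0.1, -15.3]
force: [-1.5, -0.3, -2.2]
grip_width: 0.0237
grasp_force: 35.0
time_s: 22.47
tool_pos: [0.5609, -0.3572, 0.3285]
tool_rot: [-180.0, -0.0, -15.0]
force: [0.2, -0.1, -1.1]
grip_width: 0.0237
grasp_force: 35.0
2788 ((0.5566424131393433, -0.3741461932659149), 0.04150537773966789) [ 0.55910076 -0.37500132  0.04372641] 0.04374852371799401 [0.0820885  0.08210528 0.00938411]
0.04 0.013232575951268734
0.1 0.010134544526724229
[ 0.56093686 -0.35724264  0.32845595] [-1.79964702e+02 -1.86800626e-02 -1.49507916e+01] 22.4667
```

```bash
python3 -m jog '[[0,0.14,0.43,0,0],[0,0.14,0.43,0.5,0],[0,0,0,0.9,0],[0,0,0,0.9,0],[0,0,0,0.9,0],[0,0,0,0.5,0],[0,0,0,0.12,0],[0,0,0,0,0],[0,0,0,0,0],[0,0,0,0,0],[0,0,0,0,0],[0,0,0,0,0]]'
python3 - <<'E'
from h import *
T,o=tool(); c=read_camera('wrist')
Pt=pts(c,np.array(c['T_tool_cam'])); P=Pt@T[:3,:3].T+T[:3,3]
m=(P[...,2]>.037)&(P[...,2]<.05)&(np.hypot(P[...,0]-.555,P[...,1]+.372)<.06)
Q=P[m]; print(cv2.minEnclosingCircle(Q[:,:2].astype(np.float32)),np.median(Q[:,2]))
Q=Pt[m]; print('tool frame',cv2.minEnclosingCircle(Q[:,:2].astype(np.float32)),np.median(Q[:,2]))
print(T[:3,3],o['tool_rot'],o['time_s'])
E
```

```text
time_s: 23.52
tool_pos: [0.5617, -0.377, 0.2528]
tool_rot: [180.0, -0.1, -15.1]
force: [0.9, -0.3, -0.9]
grip_width: 0.0236
grasp_force: 35.0
((0.5567949414253235, -0.37397897243499756), 0.04144023731350899) 0.04376115539976602
tool frame ((-0.005906199105083942, -0.0018060827860608697), 0.04144025221467018) 0.20909288631734047
[ 0.5617277  -0.37703469  0.2528476 ] [ 1.79962855e+02 -9.53104001e-02 -1.50689816e+01] 23.5167
```

```bash
python3 -m jog '[[0,0,-0.08,0.04,0],[0,0,0,0,0],[0,0,0,0,0],[0,0,0,0,0],[0,0,0,0,0],[0,0,0,0,0],[0,0,0,0,0],[0,0,0,0,0],[0,0,0,0,0],[0,0,0,0,0],[0,0,0,0,0],[0,0,0,0,0]]'
python3 -m jog '[[0,0,0,0,0],[0,0,0,0,0],[0,0,0,0,0],[0,0,0,0,0],[0,0,0,0,0],[0,0,0,0,0],[0,0,0,0,0],[0,0,0,0,0],[0,0,0,0,0],[0,0,0,0,0],[0,0,0,0,0],[0,0,0,0,0]]'
python3 -m jog '[[0,0,0,0,0],[0,0,0,0,0],[0,0,0,0,0],[0,0,0,0,0],[0,0,0,0,0],[0,0,0,0,0],[0,0,0,0,0],[0,0,0,0,0],[0,0,0,0,0],[0,0,0,0,0],[0,0,0,0,0],[0,0,0,0,0]]'
```

```text
time_s: 24.57
tool_pos: [0.5617, -0.3753, 0.251]
tool_rot: [180.0, -0.0, -15.1]
force: [0.2, -0.0, -2.4]
grip_width: 0.0239
grasp_force: 35.0
time_s: 25.57
tool_pos: [0.5617, -0.3753, 0.251]
tool_rot: [180.0, -0.0, -15.1]
force: [-0.6, 0.5, -1.3]
grip_width: 0.0235
grasp_force: 35.0
time_s: 26.57
tool_pos: [0.5617, -0.3753, 0.251]
tool_rot: [180.0, -0.0, -15.1]
force: [-0.1, -0.2, -1.0]
grip_width: 0.0241
grasp_force: 35.0
```

Measured: held 3 s at 6 cm over the lid centre. Now back to the stand.

```bash
python3 -m jog '[[0,0,0,-0.8,0],[0,0,0,-0.95,0],[0,0,0,-0.95,0],[0,0,0,-0.95,0],[0,-0.12,-0.4,-0.2,0],[0,-0.251,-0.78,0,0],[0,-0.251,-0.78,0,0],[0,-0.251,-0.78,0,0],[0,-0.251,-0.78,0,0],[0,-0.251,-0.78,0,0],[0,-0.251,-0.78,0,0],[0,-0.251,-0.78,0,0]]'
python3 -m jog '[[0,-0.251,-0.78,0,0],[0,-0.251,-0.78,0,0],[0,-0.251,-0.78,0,0],[0,-0.251,-0.78,0,0],[0,-0.251,-0.78,0,0],[0,-0.251,-0.78,0,0],[0,-0.251,-0.78,0,0],[0,-0.251,-0.78,0,0],[0,-0.251,-0.78,0,0],[0,-0.251,-0.78,0,0],[0,-0.251,-0.78,0,0],[0,-0.251,-0.78,0,0]]'
python3 -m jog '[[0,-0.251,-0.78,0,0],[0,-0.251,-0.78,0,0],[0,-0.19,-0.53,0,0],[0,0,0,0,0],[0,0,0,0,0],[0,0,0,0,0],[0,0,0,0,0],[0,0,0,0,0]]'
```

```text
time_s: 27.57
tool_pos: [0.5558, -0.2506, 0.3279]
tool_rot: [180.0, 0.0, -15.0]
force: [-0.6, 0.5, -0.8]
grip_width: 0.0237
grasp_force: 35.0
time_s: 28.57
tool_pos: [0.5462, -0.0544, 0.328]
tool_rot: [180.0, -0.0, -15.1]
force: [-0.6, -0.2, -1.2]
grip_width: 0.0238
grasp_force: 35.0
time_s: 29.23
tool_pos: [0.544, -0.0133, 0.3278]
tool_rot: [180.0, 0.0, -15.2]
force: [0.2, 0.3, -1.2]
grip_width: 0.0237
grasp_force: 35.0
```

```bash
python3 -m jog '[[0,0.1,-0.02,0.95,0],[0,0.085,-0.02,0.95,0],[0,0,0,0.95,0],[0,0,0,0.95,0],[0,0,0,0.95,0],[0,0,0,0.95,0],[0,0,0,0.8,0],[0,0,0,0.39,0],[0,0,0,0,0],[0,0,0,0,0],[0,0,0,0,0],[0,0,0,0,0]]'
```

```text
time_s: 30.23
tool_pos: [0.5484, -0.0123, 0.1912]
tool_rot: [-180.0, -0.1, -15.1]
force: [-0.2, 0.6, -1.5]
grip_width: 0.0232
grasp_force: 35.0
```

```bash
python3 -m jog '[[0,0,0.06,0,0],[0,0,0,0,0],[0,0.45,0,0.05,0],[0,0.65,0,0.08,0],[0,0.63,0,0.17,0],[0,0.63,0,0.17,0],[0,0.59,0,0.27,0],[0,0.59,0,0.28,0],[0,0,0,0,0],[0,0,0,0,0],[0,0,0,0,0]]' 3; python3 -c "
from h import *
stick(('side','top'),.04)"
```

```text
time_s: 31.15
tool_pos: [0.6157, -0.0315, 0.1697]
tool_rot: [-180.0, 0.0, -15.1]
force: [0.2, 0.1, -1.1]
grip_width: 0.0239
grasp_force: 3.0
side 179 elev 68.2 yawerr 16.3 lo [-0.0503 -0.0128 -0.0926] hi [-0.0053  0.0004  0.02  ]
top 182 elev 61.3 yawerr -1.5 lo [-0.0683  0.0018 -0.0995] hi [-0.0062  0.0002  0.0137]
[ 0.6157 -0.0315  0.1697]
```

```bash
python3 -m jog '[[0,0.53,0,0.37,0],[0,0.53,0,0.38,0],[0,0.46,0,0.46,0],[0,0.36,0,0.4,0],[0,0,0,0,0],[0,0,0,0,0],[0,0,0,0,0],[0,0,0,0,0]]' 3; python3 -c "
from h import *
stick(('side','top'),.04)"
```

```text
time_s: 31.92
tool_pos: [0.6519, -0.0412, 0.1381]
tool_rot: [180.0, -0.0, -15.0]
force: [-0.1, -0.4, -1.3]
grip_width: 0.0239
grasp_force: 3.0
side 192 elev 39.4 yawerr 0.8 lo [-0.0946 -0.0062 -0.0716] hi [-0.009  -0.005  -0.0013]
top 222 elev 40.4 yawerr -1.5 lo [-0.0978  0.0023 -0.0693] hi [-0.0126  0.0001  0.0032]
[ 0.6519 -0.0412  0.1381]
```

```bash
python3 -m jog '[[0,0.08,0.02,0.1,0],[0,0.02,0,0.08,0],[0,0,0,0,0],[0,0,0,0,0],[0,0,0,0,0]]' 3; python3 -c "
from h import *
stick(('side','top'),.04)"
```

```text
time_s: 32.43
tool_pos: [0.6541, -0.0425, 0.1341]
tool_rot: [180.0, -0.0, -15.1]
force: [1.0, -0.2, 0.1]
grip_width: 0.0235
grasp_force: 3.0
side 181 elev 33.6 yawerr 1.2 lo [-0.1006 -0.0069 -0.0594] hi [-0.0109 -0.0051  0.0002]
top 235 elev 34.3 yawerr -1.1 lo [-0.1042  0.0019 -0.0581] hi [-0.0062 -0.      0.0087]
[ 0.6541 -0.0425  0.1341]
```

Tilt now reads 34°: the nose is about 11 mm high because the tail was pressed a little over the upper saddle. The balance point lies nose-side of that saddle, so it should settle on release.

```bash
python3 -m jog '[[0.05,0,0,-0.1,0],[0.5,0,0,0,0],[0.5,0,0,0,0],[0.5,0,0,0,0],[0.5,0,0,0,0],[0.5,0,0,0,0],[0.5,0,0,0,0],[0.5,0,0,0,0]]' 3; python3 -c "
from h import *
stick(('side','top'),.04)"
```

```text
time_s: 33.2
tool_pos: [0.6539, -0.0424, 0.1359]
tool_rot: [180.0, 0.0, -15.1]
force: [0.0, 0.8, 0.2]
grip_width: 0.0434
grasp_force: 0.0
side 225 elev 39.0 yawerr 0.3 lo [-0.1006 -0.0055 -0.0709] hi [-0.0049 -0.005   0.0067]
top 236 elev 40.5 yawerr -0.9 lo [-0.1046  0.002  -0.0708] hi [-0.0135  0.0006  0.0071]
[ 0.6539 -0.0424  0.1359]
```

Settled back to exactly the first seat. Retreating straight up, then a final check.

```bash
python3 -m jog '[[0.8,0,0,0,0],[0.8,0,0,0,0],[0.8,0,0,0,0],[0.8,0,0,-0.3,0],[0.8,0,0,-0.6,0],[0.8,0,0,-0.8,0],[0.8,0,0,-0.8,0],[0.8,0,0,-0.8,0],[0.8,0,0,-0.8,0],[0.8,0,0,-0.8,0],[0.8,0,0,0,0],[0.8,0,0,0,0]]' 3; python3 -c "
from h import *
c=save('side','s6.png'); im=c['color'][120:220,190:350,::-1]; cv2.imwrite('pics/s6c.png',cv2.resize(im,None,fx=5,fy=5,interpolation=cv2.INTER_CUBIC))"
```

```text
time_s: 34.3
tool_pos: [0.6547, -0.0423, 0.2357]
tool_rot: [-180.0, -0.2, -15.1]
force: [-0.3, -0.1, 0.1]
grip_width: 0.0693
grasp_force: 0.0
```

View pics/s6c.png

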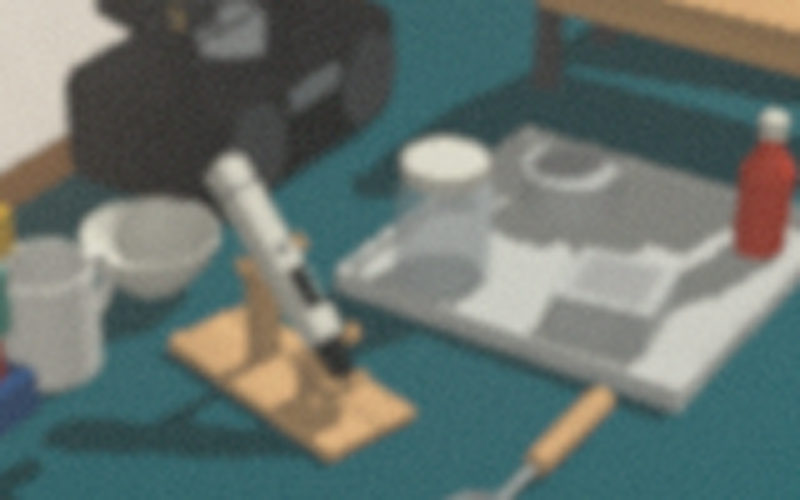

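The wand lies seated on the sloped stand with its black nose low at (340,355) and tail at (230,165). The tins, jar, bottle, mug and bowl are undisturbed and the gripper is clear.

```bash
python3 -c "
from cell import env
print(env.sign_off())"
```

```text
the job is handed in; nothing more can be done
None
```

The job is handed in at 34.3 s of the 64 s allowed: the thermometer was held still for about 3 s, 6 cm above the middle of the round tin's lid and about 3° off vertical, then laid back on the sloped stand nose low and released, and the last picture shows nothing else moved.

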